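Load the cold frame and leave it ajar on its stay

TASK

Open the little cold frame for loading: lift its steel stay off the pin, push the cover back and drop the hole nearest the black knob over the pin. Stand every fibre pot upright inside, handling the thin pots gently. Then lift the stay again, draw the cover forward and drop the second hole from the hinge over the pin, so that the frame is left slightly ajar for air; never force the stay against its pin, and leave the other things on the worktop alone.

Things in the scene. Friction and masses are not known exactly. Their poses are not given: they have to be found in the camera images.
- cold_frame: Fixed table-top cold frame of pale wood. Origin: centre of the underside of its open tray; x points to the back (away from the robot), y to the robot's left, z up. Tray outside 150 (x) x 330 (y) x 62 mm high, side walls 64 mm high; inside x -69..69, y -153..153 mm, flat floor at z 6 mm. The side walls run on behind the tray to x = 210 mm as runners for the sliding cover. A ledge with the pin stands out on the right side (y -165..-201 mm, x -75..115 mm, top at z 63 mm).
- tray_floor (a point): centre of the tray's inner floor
- pin_top (a point): round tip of the fixed upright steel pin, 8 mm thick, on the ledge at (35, -185, 79) mm in the frame's axes; with the stay down it passes through one of the stay's holes and stands 5 mm out of it; the bar's underside must be lifted at least 9 mm at the pin to come free
- stay_pin: the same pin, a fixed body; origin at its foot on the ledge; nothing may press on it with more than 60 N
- cover (a joint): slide of the clear cover (150 x 330 mm, wooden rim, top at z 72 mm) towards the back, m: 0 closed, 0.12 fully back (tray open from x = -69 to 45 mm); it needs a push of about 2 N, stays where it is left, runs from -0.004 to 0.128, and is moved by pushing or pulling the stay. It carries the stay's hinge.
- stay (a joint): lift angle of the stay about its hinge, rad: 0 lying flat (seated over the pin), grows as the knob end is lifted, up to 1.0; it falls back by its own weight when let go. A reading near 0.03 to 0.2 when let go means that the bar lies on top of the pin.
- stay_hinge (a point): the stay's hinge on the cover, its axis level and along the frame's y; at (85 + cover slide, -185, 72) mm in the frame's axes
- stay_knob (a point): centre of the upright black knob at the stay's free end, 18 mm thick and 32 mm tall, standing on the bar (bar top z 74 mm, knob top z 106 mm when flat); 195 mm from the hinge towards the robot and 18 mm above the hinge axis. The stay is a flat steel bar 24 mm wide and 4 mm thick running from the hinge towards the robot, with four 13 mm holes in it.
- hole_1 (a point): centre of the hole nearest the hinge, 50 mm from it (cover closed; over the pin at the start)
- hole_2 (a point): centre of the second hole from the hinge, 90 mm from it (cover 40 mm open)
- hole_3 (a point): centre of the third hole from the hinge, 130 mm from it (cover 80 mm open)
- hole_4 (a point): centre of the last hole, nearest the knob, 170 mm from the hinge (cover 120 mm open)
- pot_1: Round brown fibre pot filled with compost, 46 mm tall, about 70 g (three to five of the five pots are present). Origin: centre of its underside, z up. Rim band 42 mm across from 30 to 46 mm up; below it tapers from 37 to 33 mm. Its thin wall is crushed by a grip of more than about 50 N on each finger; 20 to 30 N holds it. The pots start in a rough row, some 65 mm from place to place, to the right of the frame, in front of a fixed yellow fruit basket.
- pot_2: Round brown fibre pot filled with compost, 46 mm tall, about 70 g (three to five of the five pots are present). Origin: centre of its underside, z up. Rim band 42 mm across from 30 to 46 mm up; below it tapers from 37 to 33 mm. Its thin wall is crushed by a grip of more than about 50 N on each finger; 20 to 30 N holds it. The pots start in a rough row, some 65 mm from place to place, to the right of the frame, in front of a fixed yellow fruit basket.
- pot_3: Round brown fibre pot filled with compost, 46 mm tall, about 70 g (three to five of the five pots are present). Origin: centre of its underside, z up. Rim band 42 mm across from 30 to 46 mm up; below it tapers from 37 to 33 mm. Its thin wall is crushed by a grip of more than about 50 N on each finger; 20 to 30 N holds it. The pots start in a rough row, some 65 mm from place to place, to the right of the frame, in front of a fixed yellow fruit basket.
- pot_4: Round brown fibre pot filled with compost, 46 mm tall, about 70 g (three to five of the five pots are present). Origin: centre of its underside, z up. Rim band 42 mm across from 30 to 46 mm up; below it tapers from 37 to 33 mm. Its thin wall is crushed by a grip of more than about 50 N on each finger; 20 to 30 N holds it. The pots start in a rough row, some 65 mm from place to place, to the right of the frame, in front of a fixed yellow fruit basket.
- pot_5: Round brown fibre pot filled with compost, 46 mm tall, about 70 g (three to five of the five pots are present). Origin: centre of its underside, z up. Rim band 42 mm across from 30 to 46 mm up; below it tapers from 37 to 33 mm. Its thin wall is crushed by a grip of more than about 50 N on each finger; 20 to 30 N holds it. The pots start in a rough row, some 65 mm from place to place, to the right of the frame, in front of a fixed yellow fruit basket.
- seed_packet: paper seed packet lying flat, 115 x 85 x 10 mm; origin at the centre of its underside; not to be disturbed
- dibber: turned wooden dibber lying down, 134 mm long, 26 mm thick; origin at the centre of its underside; not to be disturbed
- kitchen_timer: round wind-up kitchen timer, 66 mm across and 43 mm tall; origin at the centre of its underside; not to be disturbed

How it is judged:
By the outcome, as a careful person would: the job done as asked, in the order asked, and still so for the second after the job is handed in, with the robot touching nothing.
Of pot_1, pot_2, pot_3, pot_4, pot_5 only 3 to 5 are there at a start; the rules pass over those that are not, and their reading is None.
At some moment in a run one of pot_1, pot_2, pot_3, pot_4, pot_5 may be knocked a few centimetres aside while the robot is not near it.
It also fails if it takes over 210 s, if anything falls off the work surface, if the arm or the gripper's body presses on something with over 40 N, if the wrist force passes 120 N, or if a joint passes its speed limit or range.

ROBOT

A 6-joint arm with a two-finger parallel gripper is mounted at the origin on a cart in front of the work surface, level with it; the furniture and walls round the work are solid. World frame = base frame: x ahead of the robot, y to its left, z up, the work surface at z = 0. Lengths are in mm, angles in rad, forces in N, time in s.
With the tool pointing down it reaches from about 250 to 725 mm from the base axis. Payload 9.7 kg.
Tool frame: the origin (TCP) lies at the very end of the fingers, on their centre line; the grasp point (between the pads) lies ctrl.hold_point_z behind it (ctrl.hold_point_z is the distance from the TCP to the grasp point, in mm); z points along the fingers, y is the line along which they close (so a half turn about z gives the same grasp; the last joint's range is limited). The gripper opens to 85 mm and grips with 20 to 120 N. Pads are 22 mm wide; open, the fingers measure 114 mm over their backs; the gripper's body (76 mm by 85 mm) begins 54 mm behind the grasp point. The pads swing forward as they close: fully open they stand 13 mm farther back than shut.
Start: joints at [-1.19, 0.087, 0.176, 1.66, 0, 1.571], TCP at [204.412, -510.6, 231.284] pointing down, gripper open.
Joint ranges: [-3.13, 3.13], [-0.85, 1.81], [-1.15, 1.24], [-2.2, 2.28], [-1.44, 1.52], [-3.14, 3.14]. Speed limits (rad/s): [2.22, 2.22, 2.57, 3.14, 3.14, 3.14].

INTERFACE

Orientations are given as a unit quaternion [w, x, y, z].
In Python, from station import ctrl, vision, models gives the robot as it stands.
- The arm moves only by the tool send_rows, never from a script. Its argument "increments" is one flat list of numbers, 7 for each row, row after row: the shift along the tool's x, y, z in cm, then the turn, a rotation vector about the tool's x, y, z in degrees, then the gripper command: -1 is shut, 1 is fully open, values between are in proportion. In form: [dx, dy, dz, ax, ay, az, fingers, dx, dy, dz, ax, ay, az, fingers, ...]. A call has 1 to 8 rows; each row is the pose to reach, as a shift and turn from the pose commanded when the call began, along the tool's axes at that moment; what a row does not reach only later rows make up. A row lasts 1/12 s, in which the tool goes at most 41.7 mm and 7.16 degrees, less where a joint would pass 70% of its speed; a pose out of reach is approached as far as the arm can. A call with a gripper value outside its range is refused whole. The fingers move at their own pace and stop on an object; the grip force is fixed at half the most. Time passes only in rows, so rows that repeat a pose let the fingers close. It gives the time, the measured TCP pose, the force, the opening and the grip force at its end, in the units of the state.
- ctrl.sense(): the state, without advancing time (a new reading comes with each control period).
- vision.get_image(name): name is "scene" or "top" or "wrist"; returns a dict with "pixels" (384x512x3 uint8, blue, green, red), "fx", "fy", "cx", "cy" (pixels), "k1" (the pictures are not rectified: a ray, as slopes to the right and down, at radius r is drawn at 1 + k1 r^2 times it, then the intrinsics apply), "R" (3x3) and "t" (3): a world point X has camera coordinates R X + t. Camera axes: x right, y down, z forward; pixel columns grow to the right and rows downward; lengths in mm; the calibration is good to about 2 mm. A picture is of the moment at which its call begins. There is no depth.
- ctrl.finish_job(): hands the job in; it is judged then, once.
Trained networks look in a picture, given as the dict that the camera call returned (one of the last four; its "shot" number tells which), for a name from the list of things; names that differ only in an ending like _2 or _b are one class to them, and where a whole thing is asked for, a point or a joint stands for the part that bears it (a point fixed in the world has none). Each returns a list of dicts, best first, with "p" (0 to 1); they miss things now and then, are a little off and sometimes report something else, mostly with a low value. They report only what shows in the picture. A call takes as long as a camera call.
- models.look_for(picture, name): "at" ([column, row] in pixels, amid what is visible of it).
- models.masks_of(picture, name): "pixels" (384x512 bool, what is visible of it) and "at" ([column, row] in pixels, amid what is visible of it).
The state is a dict: "clock": time; "joint_pos": joint angles; "qvel": joint speeds; "tau": joint torques, N m; "position": TCP position; "tcp_rot": TCP orientation; "ft_force": force on the tool from outside, world axes, zero at the start; "wrist_torque": the same for the moment, N m; "opening": finger opening in mm; "finger_force": force on a finger pad.
Only numpy, scipy, OpenCV 4.12 (cv2) and the standard library are available. Lean on these libraries where they do the work, as an engineer would, in place of code of your own. Each camera call takes 0.05 s, during which the arm holds its last target. There are 200 camera calls.

## Working session

There is one attempt and no reset: what is moved stays moved. The work goes in short steps, Python scripts to look and compute and a tool call to move; the robot and the scene stay as the last step left them, time stands still between calls to the robot, and variables do not carry over. Pictures are saved under pics/ and viewed, at most 14 in all, crops included, and the job is handed in when it is done.

Besides the shell and the picture viewer there is one more tool, called after "Request:" as a command line: name --argument value ..., lists and objects as JSON in quotes. send_rows: Moves the arm, as the interface text tells. Its arguments: {"type":"object","properties":{"increments":{"type":"array","items":{"type":"number"}}},"required":["increments"]}

```bash
ls; mkdir -p pics; python3 - <<'E'
from station import ctrl, vision, models
import cv2,numpy as np
print(ctrl.sense(), ctrl.hold_point_z)
a=vision.get_image("scene");b=vision.get_image("top")
for n,i in (("s",a),("t",b)):
    cv2.imwrite(f"pics/{n}0.png",i["pixels"]); print({k:(np.round(v,3).tolist() if k!='pixels' else 0) for k,v in i.items()})
E
```

```text
pics
{'clock': 0.0, 'joint_pos': array([-1.18997894e+00,  8.74426118e-02,  1.75165786e-01,  1.65980284e+00,
       -1.74877546e-05,  1.57077449e+00]), 'qvel': array([-0.00127944,  0.00032193, -0.00054894, -0.00068616, -0.00155949,
        0.00034938]), 'tau': array([ 3.10626899e-05, -5.20400906e+01,  4.64795709e+01,  1.66955462e-02,
       -6.55769804e-05, -9.64848510e-06]), 'position': array([ 204.33701094, -510.3955586 ,  230.60891322]), 'tcp_rot': array([-6.28420681e-04,  9.81924699e-01,  1.89270902e-01, -1.30021792e-04]), 'ft_force': array([0.28630799, 0.98007412, 0.28483629]), 'wrist_torque': array([-0.00367261,  0.04947775, -0.01892136]), 'finger_force': 0.0, 'opening': 85.64806272380852} 18.700000000000003
{'pixels': 0, 'fx': 401.306, 'fy': 401.306, 'cx': 251.921, 'cy': 188.015, 'k1': 0.024, 'R': [[0.506, -0.862, 0.026], [-0.344, -0.229, -0.911], [0.791, 0.452, -0.413]], 't': [-260.466, 269.734, 1133.999], 'shot': 1}
{'pixels': 0, 'fx': 391.791, 'fy': 391.791, 'cx': 258.063, 'cy': 191.584, 'k1': 0.034, 'R': [[0.022, -1.0, 0.005], [-0.988, -0.022, -0.15], [0.151, -0.002, -0.989]], 't': [8.287, 541.84, 1318.276], 'shot': 2}
```

View pics/s0.png

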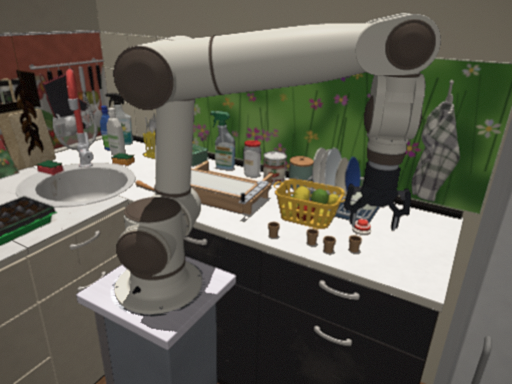

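View pics/t0.png

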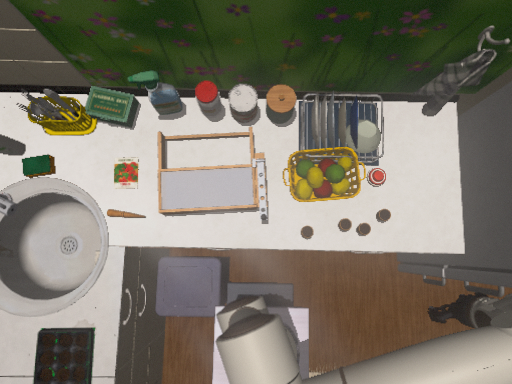

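Scene: frame at top-view cols 158-268, rows 130-215, stay at col ~263. Four pots are at about (307,232), (345,225), (363,229) and (383,215).

```bash
cat > h.py <<'E'
from station import ctrl, vision, models
import cv2,numpy as np
from scipy.spatial.transform import Rotation as Ro
def ray(im,px):
    d=np.array([(px[0]-im["cx"])/im["fx"],(px[1]-im["cy"])/im["fy"]])
    u=d.copy()
    for _ in range(20): u=d/(1+im["k1"]*(u@u))
    R=np.array(im["R"]);t=np.array(im["t"])
    return -R.T@t, R.T@np.r_[u,1]
def onz(im,px,z):
    c,d=ray(im,px); return c+d*(z-c[2])/d[2]
def proj(im,X):
    p=np.array(im["R"])@np.array(X,float)+np.array(im["t"]); u=p[:2]/p[2]; u=u*(1+im["k1"]*(u@u))
    return np.array([u[0]*im["fx"]+im["cx"],u[1]*im["fy"]+im["cy"]])
def pose():
    s=ctrl.sense(); return s["position"],Ro.from_quat(np.roll(s["tcp_rot"],-1))
def down(yaw): # tool z down, tool y (closing line) at angle yaw (deg) from world y ; x tool = world x rotated by... 
    return Ro.from_euler('z',yaw,degrees=True)*Ro.from_matrix(np.diag([1.,-1,-1]))
def inc(X,Rt=None):
    p,R=pose(); d=R.inv().apply(np.array(X)-p)/10
    r=(R.inv()*Rt).as_rotvec(degrees=True) if Rt is not None else np.zeros(3)
    return np.round(np.r_[d,r],2).tolist()
E
python3 - <<'E'
from h import *
a=vision.get_image("top")
for n in ("cold_frame","pot_1","stay","stay_knob","hole_1","hole_2","hole_4","pin_top","cover","seed_packet","dibber","kitchen_timer"):
    r=models.look_for(a,n); print(n,[(np.round(q["at"],1).tolist(),round(q["p"],2), np.round(onz(a,q["at"],40 if 'pot' in n else 74)).tolist()) for q in r[:6]])
c=a["pixels"][120:245,145:405]; cv2.imwrite("pics/c1.png",cv2.resize(c,None,fx=3,fy=3,interpolation=cv2.INTER_CUBIC))
E
```

```text
cold_frame [([213.9, 185.0], 0.92, [556.0, 170.0, 74.0]), ([258.3, 188.6], 0.2, [547.0, 20.0, 74.0])]
pot_1 [([307.0, 230.5], 0.68, [411.0, -150.0, 40.0]), ([383.3, 216.9], 0.64, [463.0, -411.0, 40.0]), ([343.6, 222.1], 0.46, [442.0, -275.0, 40.0]), ([364.5, 225.8], 0.41, [431.0, -346.0, 40.0])]
stay [([263.9, 193.0], 0.97, [532.0, 0.0, 74.0])]
stay_knob [([259.5, 187.6], 0.79, [550.0, 16.0, 74.0])]
hole_1 [([261.0, 188.6], 0.8, [547.0, 11.0, 74.0])]
hole_2 [([261.0, 188.6], 0.8, [547.0, 11.0, 74.0])]
hole_4 [([261.0, 188.6], 0.8, [547.0, 11.0, 74.0])]
pin_top [([210.3, 185.6], 0.68, [553.0, 183.0, 74.0]), ([381.8, 217.1], 0.42, [459.0, -395.0, 74.0]), ([261.0, 191.4], 0.41, [537.0, 10.0, 74.0])]
cover [([213.5, 189.0], 0.97, [542.0, 171.0, 74.0])]
seed_packet [([126.5, 173.1], 0.77, [590.0, 467.0, 74.0])]
dibber [([121.1, 213.0], 0.52, [454.0, 476.0, 74.0])]
kitchen_timer [([374.7, 175.8], 0.52, [600.0, -375.0, 74.0]), ([364.2, 225.0], 0.37, [432.0, -336.0, 74.0])]
```

View pics/c1.png

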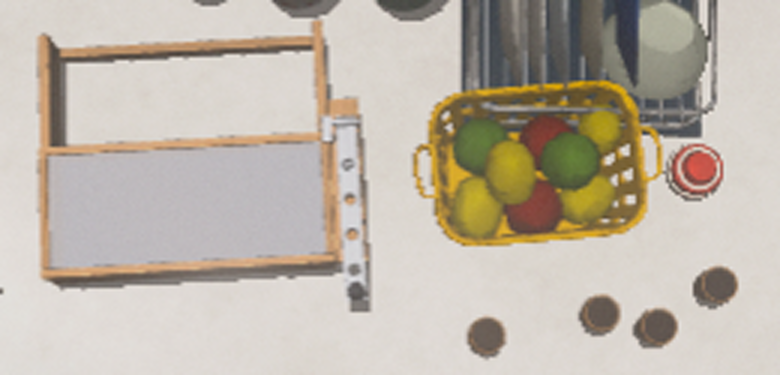

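```bash
python3 - <<'E'
from h import *
from scipy.optimize import least_squares
a=vision.get_image("top")
P=[((347,164),(35,-185,76)),((350,198),(-5,-185,74)),((352,234),(-45,-185,74)),((355,268),(-85,-185,74)),((357,289),(-110,-185,106)),((40,37),(210,165,64)),((323,22),(210,-165,64)),((42,272),(-75,165,72)),((342,260),(-75,-165,72))]
px=np.array([(p[0][0]/3+145-.33,p[0][1]/3+120-.33) for p in P]);X=np.array([p[1] for p in P],float)
def W(v): return Ro.from_euler('z',v[2]).apply(X)+[v[0],v[1],0]
f=lambda v:(np.array([proj(a,w) for w in W(v)])-px).ravel()
r=least_squares(f,[555,180,0.],loss='soft_l1'); print(r.x,np.degrees(r.x[2]));print(r.fun.reshape(-1,2).round(1).tolist())
for w in W(r.x): print(w.round(0).tolist())
for i in range(1):
  for q in models.masks_of(a,"pot_1")[:5]:
    ys,xs=np.nonzero(q["pixels"]); print(round(q["p"],2),np.round(q["at"],1),len(xs),xs.min(),xs.max(),ys.min(),ys.max(),onz(a,((xs.min()+xs.max())/2,(ys.min()+ys.max())/2),40).round())
E
```

```text
[5.47126568e+02 1.93283481e+02 7.70463620e-02] 4.41443137102882
[[0.7, -0.1], [0.3, 0.2], [0.3, -0.1], [0.0, 0.3], [-0.0, -0.1], [-0.4, -1.2], [0.1, -0.9], [-0.1, 1.8], [-1.7, 0.4]]
[596.0, 12.0, 76.0]
[556.0, 8.0, 74.0]
[516.0, 5.0, 74.0]
[477.0, 2.0, 74.0]
[452.0, 0.0, 106.0]
[744.0, 374.0, 64.0]
[769.0, 45.0, 64.0]
[460.0, 352.0, 72.0]
[485.0, 23.0, 72.0]
0.67 [364.3 224.2] 113 358 370 223 233 [ 424. -345.   40.]
0.6 [343. 223.] 116 339 351 218 229 [ 438. -280.   40.]
0.57 [305.1 230.1] 104 302 313 226 236 [ 409. -152.   40.]
0.46 [383.2 214.2] 135 377 391 209 220 [ 472. -414.   40.]
```

```bash
python3 - <<'E'
from h import *
print(inc((452,0,190),down(4.4)))
E
```

```text
[41.96, -38.2, 4.13, 0.0, -0.0, 17.42]
```

Request:
send_rows --increments '[41.96,-38.2,4.13,0,0,17.42,1,41.96,-38.2,4.13,0,0,17.42,1,41.96,-38.2,4.13,0,0,17.42,1,41.96,-38.2,4.13,0,0,17.42,1,41.96,-38.2,4.13,0,0,17.42,1,41.96,-38.2,4.13,0,0,17.42,1,41.96,-38.2,4.13,0,0,17.42,1,41.96,-38.2,4.13,0,0,17.42,1]'

```text
clock: 1.52
position: [349.1, -211.1, 207.3]
tcp_rot: [0.0, 0.999, 0.038, 0.0]
ft_force: [1.4, -0.6, 0.5]
opening: 85.3
finger_force: 0.0
```

```bash
python3 - <<'E'
from h import *
print(pose()[0],inc((452,0,190),down(4.4)))
E
```

```text
[ 349.08439624 -211.06530755  207.34127174] [11.87, -20.26, 1.73, 0.03, -0.04, -0.03]
```

Request:
send_rows --increments '[11.87,-20.26,1.73,0,0,0,0.2,11.87,-20.26,1.73,0,0,0,0.2,11.87,-20.26,1.73,0,0,0,0.2,11.87,-20.26,1.73,0,0,0,0.2,11.87,-20.26,1.73,0,0,0,0.2,11.87,-20.26,1.73,0,0,0,0.2,11.87,-20.26,1.73,0,0,0,0.2,11.87,-20.26,1.73,0,0,0,0.2]'

```text
clock: 2.18
position: [451.8, -0.6, 189.6]
tcp_rot: [0.0, 0.999, 0.04, -0.0]
ft_force: [-0.7, -0.6, -0.5]
opening: 51.4
finger_force: 0.0
```

```bash
python3 - <<'E'
from h import *
w=vision.get_image("wrist"); cv2.imwrite("pics/w1.png",w["pixels"])
print(pose()[0],ctrl.sense()["opening"],np.round(w["R"],2).tolist(),-np.array(w["R"]).T@np.array(w["t"]))
for n in ("stay_knob","stay"):
  for q in models.look_for(w,n): print(n,q["at"],q["p"],onz(w,q["at"],106).round(1))
E
```

```text
[451.5002615   -1.50005599 189.82497853] 51.083739720116064 [[0.08, -1.0, -0.0], [-0.94, -0.08, 0.33], [-0.33, -0.03, -0.94]] [537.04393349   5.50865917 331.01302425]
stay_knob [243.7, 98.0] 0.92 [523.3   8.2 106. ]
stay [246.8, 95.8] 0.89 [524.9   6.3 106. ]
```

View pics/w1.png

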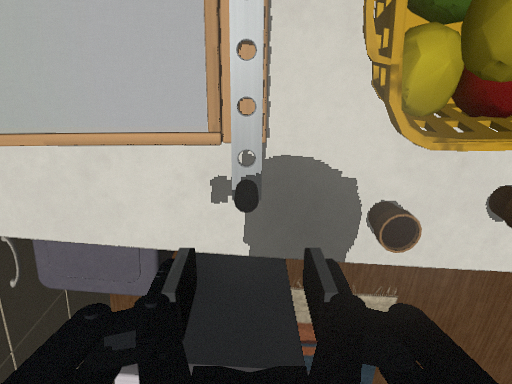

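```bash
python3 - <<'E'
from h import *
w=vision.get_image("wrist")
g=cv2.cvtColor(w["pixels"],cv2.COLOR_BGR2GRAY)[170:220,225:270]
ys,xs=np.nonzero(g<45);print(xs.min()+225,xs.max()+225,ys.min()+170,ys.max()+170)
for p,z in (((246,50),74),((246,106),74),((246.5,158),74),((246,203),106),((246,181),74)): print(onz(w,p,z).round(1))
print(proj(w,(452,0,106)),proj(w,(461,0,106)),proj(w,(443,0,106)))
E
```

```text
232 255 179 210
[554.7   7.1  74. ]
[515.4   4.3  74. ]
[475.6   1.   74. ]
[450.1  -0.8 106. ]
[456.7  -0.   74. ]
[245.08660396 200.41539745] [245.9903837  188.58281655] [244.20539013 211.95891988]
```

Request:
send_rows --increments '[0,-0.08,5,0,0,0,0.2,0,-0.08,10.9,0,0,0,0.2,0,-0.08,10.9,0,0,0,0.2,0,-0.08,10.9,0,0,0,0.2,0,-0.08,10.9,0,0,0,-0.67,0,-0.08,10.9,0,0,0,-0.67,0,-0.08,10.9,0,0,0,-0.67,0,-0.08,10.9,0,0,0,-0.67]'

```text
clock: 3.05
position: [452.5, 1.3, 83.7]
tcp_rot: [-0.003, 0.999, 0.039, 0.002]
ft_force: [-2.7, 17.4, 4.0]
opening: 15.9
finger_force: 58.4
```

Request:
send_rows --increments '[0,0,0,0,0,0,-0.67,0,0,0,0,0,0,-0.67,0,0,0,0,0,0,-0.67]'

```text
clock: 3.3
position: [452.5, 1.3, 83.7]
tcp_rot: [-0.003, 0.999, 0.039, 0.002]
ft_force: [-3.5, 16.0, 3.7]
opening: 15.9
finger_force: 58.5
```

Request:
send_rows --increments '[0,-0.2,0,0,0,0,-0.62,0,-0.2,0,0,0,0,-0.62,0,-0.2,0,0,0,0,-0.62]'

```text
clock: 3.55
position: [452.5, 1.7, 83.5]
tcp_rot: [-0.001, 0.999, 0.039, 0.002]
ft_force: [-2.8, 7.2, 6.3]
opening: 16.7
finger_force: 42.4
```

Request:
send_rows --increments '[0,-0.07,0,0,0,0,-0.8,0.06,-0.07,-0.78,0,-2.3,0,-0.8,0.15,-0.07,-1.55,0,-4.6,0,-0.8,0.28,-0.07,-2.33,0,-6.9,0,-0.8,0.43,-0.07,-3.09,0,-9.2,0,-0.8,0.62,-0.07,-3.85,0,-11.5,0,-0.8,0.83,-0.07,-4.6,0,-13.75,0,-0.8,1.08,-0.07,-5.34,0,-16,0,-0.8]'

```text
clock: 4.22
position: [462.8, 2.7, 136.4]
tcp_rot: [0.005, 0.99, 0.038, -0.139]
ft_force: [-2.3, 3.5, 0.4]
opening: 15.8
finger_force: 58.5
```

```bash
python3 - <<'E'
from h import *
s=ctrl.sense();print(s["position"],s["ft_force"],s["wrist_torque"],pose()[1].apply([0,0,1]))
a=vision.get_image("scene");b=vision.get_image("top")
m=np.vstack([cv2.resize(a["pixels"][150:240,160:300],(700,450)),]);cv2.imwrite("pics/s2.png",m)
E
```

```text
[462.80413329   2.70232309 136.3577788 ] [-2.3069597   3.51763297  0.35302285] [ 0.64200791  0.14591994 -0.21963003] [-0.27465164 -0.0204212  -0.96132692]
```

View pics/s2.png

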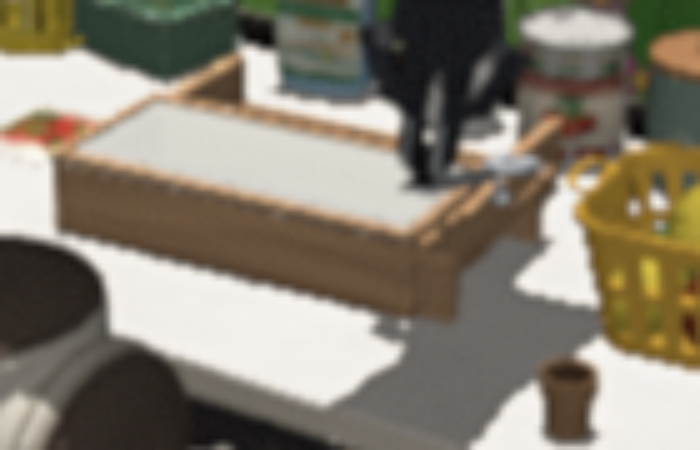

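Request:
send_rows --increments '[1.92,0,-0.55,0,0,0,-0.8,3.84,0,-1.1,0,0,0,-0.8,5.77,0,-1.65,0,0,0,-0.8,7.69,0,-2.2,0,0,0,-0.8,9.61,0,-2.75,0,0,0,-0.8,11.54,0,-3.3,0,0,0,-0.8,11.54,0,-3.3,0,0,0,-0.8,11.54,0,-3.3,0,0,0,-0.8]'

```text
clock: 4.98
position: [583.1, 12.1, 134.2]
tcp_rot: [0.005, 0.99, 0.038, -0.138]
ft_force: [2.0, 4.3, -0.1]
opening: 16.1
finger_force: 58.6
```

```bash
python3 - <<'E'
from h import *
s=ctrl.sense();print(s["position"],s["ft_force"])
w=vision.get_image("wrist");b=vision.get_image("top")
m=cv2.resize(b["pixels"][110:230,150:290],(700,600));cv2.imwrite("pics/t2.png",m)
E
```

```text
[583.13081564  12.08414317 134.21731481] [ 2.02279103  4.27693239 -0.14656402]
```

View pics/t2.png

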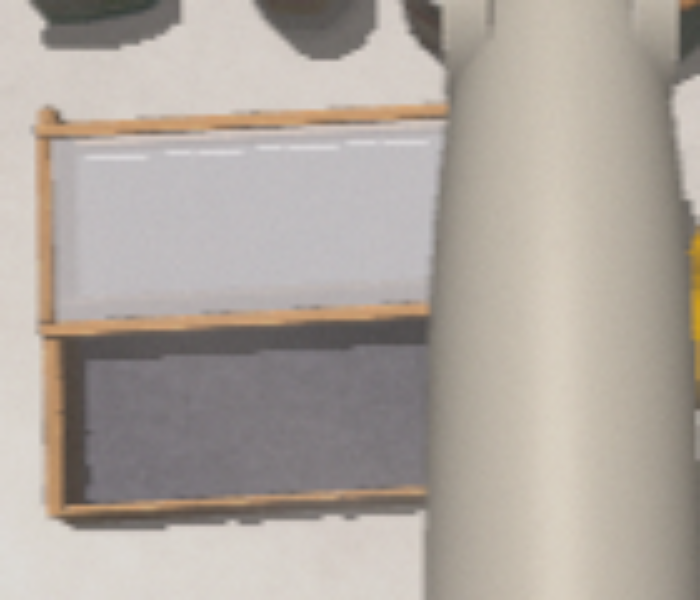

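```bash
cat >> h.py <<'E'
def arc(base,s,ths,now,yaw=4.4,th_now=0.28):
    """rows from current pose so that TCP follows the stay; base=seated TCP at s=0"""
    p,R=pose(); f=np.array([np.cos(np.radians(yaw)),np.sin(np.radians(yaw)),0])
    for th,ss in zip(ths,s):
        X=np.array(base)+f*(ss+195*(1-np.cos(th))+11.5*np.sin(th))+[0,0,195*np.sin(th)-11.5*(1-np.cos(th))]
        print(np.round(np.r_[R.inv().apply(X-p)/10,0,-np.degrees(th-th_now),0],2).tolist())
E
python3 - <<'E'
from h import *
arc((452.5,1.5,83.2),[119.5]*7,[.24,.2,.16,.12,.08,.04,0],0)
E
```

```text
[-0.07, 0.05, 0.59, 0.0, 2.29, 0.0]
[-0.07, 0.05, 1.37, 0.0, 4.58, 0.0]
[-0.04, 0.05, 2.15, 0.0, 6.88, 0.0]
[0.02, 0.05, 2.93, 0.0, 9.17, 0.0]
[0.12, 0.05, 3.71, 0.0, 11.46, 0.0]
[0.24, 0.05, 4.48, 0.0, 13.75, 0.0]
[0.39, 0.05, 5.25, 0.0, 16.04, 0.0]
```

Request:
send_rows --increments '[-0.07,0,0.59,0,2.3,0,-0.8,-0.07,0,1.37,0,4.6,0,-0.8,-0.04,0,2.15,0,6.9,0,-0.8,0.02,0,2.93,0,9.2,0,-0.8,0.12,0,3.71,0,11.5,0,-0.8,0.12,0,3.71,0,11.5,0,-0.8,0.18,0,4.1,0,12.6,0,-0.8]'

```text
clock: 5.67
position: [571.5, 11.1, 95.5]
tcp_rot: [0.001, 0.999, 0.038, -0.029]
ft_force: [-3.0, 5.5, 0.8]
opening: 15.8
finger_force: 58.7
```

```bash
python3 - <<'E'
from h import *
print(pose()[0])
arc((452.5,1.5,82.5),[119.5]*4,[.045,.03,.015,0],0,th_now=.06)
E
```

```text
[571.46855893  11.12582609  95.4807276 ]
[0.11, 0.05, 0.42, 0.0, 0.86, 0.0]
[0.1, 0.05, 0.71, 0.0, 1.72, 0.0]
[0.09, 0.05, 1.0, 0.0, 2.58, 0.0]
[0.09, 0.05, 1.29, 0.0, 3.44, 0.0]
```

Request:
send_rows --increments '[0.1,0,0.3,0,0.9,0,-0.8,0.1,0,0.55,0,1.7,0,-0.8,0.1,0,0.8,0,2.6,0,-0.8,0.1,0,1.05,0,3.4,0,-0.8,0.1,0,1.2,0,3.4,0,-0.8]'

```text
clock: 6.08
position: [572.0, 11.1, 83.4]
tcp_rot: [-0.0, 0.999, 0.038, 0.0]
ft_force: [-3.2, 5.0, 10.6]
opening: 15.8
finger_force: 59.6
```

Request:
send_rows --increments '[0,0,-0.1,0,0,0,-0.3,0,0,-0.1,0,0,0,0,0,0,-0.1,0,0,0,0.2,0,0,-0.1,0,0,0,0.2,0,0,-4,0,0,0,0.2,0,0,-8,0,0,0,0.2,0,0,-12,0,0,0,0.2,0,0,-12,0,0,0,0.2]'

```text
clock: 6.75
position: [574.6, 10.8, 210.8]
tcp_rot: [0.0, 0.999, 0.038, 0.005]
ft_force: [1.3, 1.3, 1.6]
opening: 51.0
finger_force: 0.0
```

```bash
python3 - <<'E'
from h import *
print(pose()[0])
a=vision.get_image("scene");w=vision.get_image("wrist")
m=np.hstack([cv2.resize(a["pixels"][140:240,180:330],(450,300)),cv2.resize(w["pixels"],(350,300))]);cv2.imwrite("pics/s3.png",m)
for q in models.masks_of(w,"pot_1"): print(q["p"],q["at"],onz(w,q["at"],40).round())
for q in models.look_for(a,"pot_1"): print(q["p"],q["at"],onz(a,q["at"],23).round())
E
```

```text
[574.60536526  10.82709072 210.7641616 ]
0.79 [373.5, 302.2] [ 435. -139.   40.]
0.63 [483.2, 301.8] [ 442. -268.   40.]
0.59 [246.9, 97.0] [643.  18.  40.]
0.75 [310.1, 237.1] [ 430. -274.   23.]
0.73 [354.4, 244.7] [ 465. -414.   23.]
0.71 [328.9, 242.1] [ 434. -339.   23.]
0.64 [271.2, 232.4] [ 386. -151.   23.]
```

View pics/s3.png

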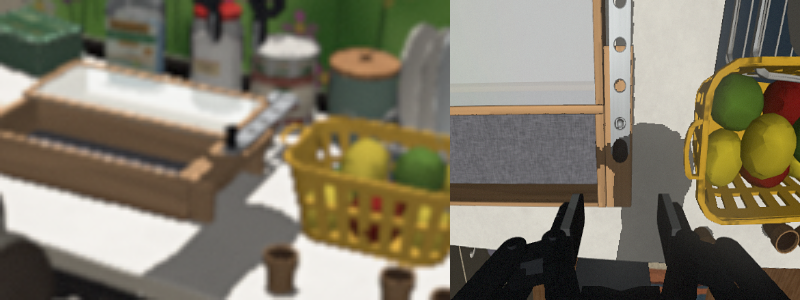

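```bash
python3 - <<'E'
from h import *
print(inc((409,-145,180),down(-88)), ctrl.sense()["joint_pos"])
b=vision.get_image("top")
for q in models.masks_of(b,"pot_1")[:6]:
    ys,xs=np.nonzero(q["pixels"]); print(round(q["p"],2),onz(b,((xs.min()+xs.max())/2,(ys.min()+ys.max())/2),36).round())
for z in (50,80): print(onz(b,(325,201),z))
E
```

```text
[-17.47, 14.29, 2.15, 0.07, 0.06, 92.39] [ 1.91022619e-02  1.33211436e-01  1.68067313e-01  1.60711668e+00
 -1.54886193e-04  3.08408320e+00]
0.69 [ 422. -344.   36.]
0.64 [605. 232.  36.]
0.54 [ 470. -412.   36.]
[ 512.61288818 -210.20496116   50.        ]
[ 508.66432591 -204.97598084   80.        ]
```

```bash
python3 - <<'E'
from h import *
print(inc((409,-150,180),down(92)))
E
```

```text
[-17.47, 14.8, 2.11, -0.12, 0.13, -87.6]
```

Request:
send_rows --increments '[-17.47,14.8,2.11,0,0,-87.6,0.3,-17.47,14.8,2.11,0,0,-87.6,0.3,-17.47,14.8,2.11,0,0,-87.6,0.3,-17.47,14.8,2.11,0,0,-87.6,0.3,-17.47,14.8,2.11,0,0,-87.6,0.3,-17.47,14.8,2.11,0,0,-87.6,0.3,-17.47,14.8,2.11,0,0,-87.6,0.3,-17.47,14.8,2.11,0,0,-87.6,0.3]'

```text
clock: 7.72
position: [408.0, -150.9, 180.1]
tcp_rot: [-0.001, 0.864, 0.503, -0.001]
ft_force: [-0.0, 1.0, 0.3]
opening: 55.6
finger_force: 0.0
```

```bash
python3 - <<'E'
from h import *
print(inc((409,-150,180),down(92)))
E
```

```text
[0.13, 0.04, 0.01, -0.09, 0.0, -31.59]
```

Request:
send_rows --increments '[0,0,0,0,0,-31.6,0.3,0,0,0,0,0,-31.6,0.3,0,0,0,0,0,-31.6,0.3,0,0,0,0,0,-31.6,0.3,0,0,0,0,0,-31.6,0.3,0,0,0,0,0,-31.6,0.3]'

```text
clock: 8.22
position: [409.2, -149.8, 180.1]
tcp_rot: [-0.001, 0.695, 0.719, -0.0]
ft_force: [-0.8, 1.0, -0.1]
opening: 55.1
finger_force: 0.0
```

```bash
cat >> h.py <<'E'
def potfit(im):
    """pots seen in the wrist picture: fit vertical pot outline to mask -> base xy"""
    from scipy.optimize import minimize
    out=[]
    a=np.linspace(0,2*np.pi,40)
    for q in models.masks_of(im,"pot_1"):
        m=q["pixels"].astype(np.uint8)
        if q["p"]<.25: continue
        x0=onz(im,q["at"],30)[:2]
        def sil(v):
            pts=[]
            for r,z in ((16.5,0),(18.5,30),(21,30),(21,46)):
                pts+=[proj(im,(v[0]+r*np.cos(t),v[1]+r*np.sin(t),z)) for t in a]
            h=cv2.convexHull(np.array(pts,np.float32)); k=np.zeros(m.shape,np.uint8)
            cv2.fillConvexPoly(k,np.int32(np.round(h*16)),1,shift=4); return k
        f=lambda v: 1-(sil(v)&m).sum()/max(1,(sil(v)|m).sum())
        r=minimize(f,x0,method="Nelder-Mead",options=dict(initial_simplex=[x0,x0+[15,0],x0+[0,15]],xatol=.2,fatol=1e-4))
        out.append((round(float(q["p"]),2),r.x.round(1).tolist(),round(1-r.fun,2)))
    return out
E
python3 - <<'E'
from h import *
w=vision.get_image("wrist"); cv2.imwrite("pics/w4.png",w["pixels"]); print(pose()[0]); print(potfit(w))
b=vision.get_image("top");print(potfit(b))
b=vision.get_image("scene");print(potfit(b))
E
```

```text
[ 409.22374165 -149.78423221  180.19810571]
[(0.87, [436.1, -279.5], np.float64(0.94)), (0.65, [422.5, -343.7], np.float64(0.86)), (0.61, [407.4, -149.8], np.float64(0.9)), (0.61, [471.3, -411.8], np.float64(0.16))]
[(0.65, [471.5, -416.3], np.float64(0.81)), (0.41, [408.5, -142.8], np.float64(0.18))]
[(0.69, [468.6, -414.6], np.float64(0.81)), (0.58, [420.1, -342.4], np.float64(0.84)), (0.57, [402.0, -147.7], np.float64(0.82)), (0.45, [430.3, -276.1], np.float64(0.8))]
```

View pics/w4.png

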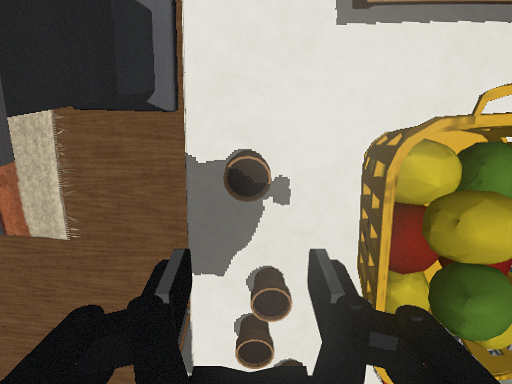

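Request:
send_rows --increments '[0,-0.15,4,0,0,0,0.3,0,-0.15,8,0,0,0,0.3,0,-0.15,12,0,0,0,0.3,0,-0.15,15,0,0,0,0.3,0,-0.15,16,0,0,0,0.3,0,-0.15,16,0,0,0,0.15,0,-0.15,16,0,0,0,0.0,0,-0.15,16,0,0,0,0.0]'

```text
clock: 9.18
position: [409.5, -150.5, 23.4]
tcp_rot: [0.001, 0.696, 0.718, 0.001]
ft_force: [-0.7, -0.3, 0.2]
opening: 42.7
finger_force: 0.1
```

Request:
send_rows --increments '[0,0,0,0,0,0,-0.02,0,0,0,0,0,0,-0.02,0,0,0,0,0,0,-0.02]'

```text
clock: 9.43
position: [408.9, -150.3, 22.6]
tcp_rot: [0.001, 0.696, 0.718, 0.0]
ft_force: [-1.9, -0.3, 2.6]
opening: 41.8
finger_force: 3.5
```

Request:
send_rows --increments '[0,0,0,0,0,0,-0.035,0,0,0,0,0,0,-0.035,0,0,0,0,0,0,-0.035]'

```text
clock: 9.68
position: [408.7, -150.3, 22.5]
tcp_rot: [0.001, 0.696, 0.718, 0.0]
ft_force: [-1.8, -1.8, 8.4]
opening: 41.5
finger_force: 13.1
```

Request:
send_rows --increments '[0,0,0,0,0,0,-0.055,0,0,0,0,0,0,-0.055,0,0,0,0,0,0,-0.055]'

```text
clock: 9.93
position: [408.8, -150.3, 22.6]
tcp_rot: [0.001, 0.696, 0.718, 0.0]
ft_force: [-3.8, 0.5, 9.7]
opening: 41.0
finger_force: 29.7
```

```bash
cat >> h.py <<'E'
FO=np.array([547.1,193.3,0])
def fw(x,y,z): return FO+Ro.from_euler('z',4.4,degrees=True).apply((x,y,z))
E
python3 - <<'E'
from h import *
print(fw(-14,110,160),fw(-14,110,30),inc(fw(-14,110,160),down(94.4)),inc(fw(-14,110,32),down(94.4)))
E
```

```text
[524.70216837 301.90173635 160.        ] [524.70216837 301.90173635  30.        ] [44.82, 13.04, -13.76, 0.09, 0.06, -2.59] [44.84, 13.02, -0.96, 0.09, 0.06, -2.59]
```

Request:
send_rows --increments '[0,0,-2,0,0,0,-0.055,0,0,-5,0,0,0,-0.055,0,0,-9,0,0,0,-0.055,0,0,-13.8,0,0,0,-0.055,4,1.2,-13.8,0,0,0,-0.055,8,2.4,-13.8,0,0,-1,-0.055,12,3.6,-13.8,0,0,-2,-0.055,16,4.8,-13.8,0,0,-2.6,-0.055]'

```text
clock: 10.6
position: [451.3, 12.2, 159.9]
tcp_rot: [0.001, 0.679, 0.734, 0.001]
ft_force: [1.0, -0.6, -0.6]
opening: 41.2
finger_force: 29.8
```

```bash
python3 - <<'E'
from h import *
print(inc(fw(-14,110,160),down(94.4)))
E
```

```text
[28.32, 9.54, 0.01, 0.1, 0.0, -0.0]
```

Request:
send_rows --increments '[4,1.35,0,0,0,0,-0.055,8,2.7,0,0,0,0,-0.055,12,4,0,0,0,0,-0.055,16,5.4,0,0,0,0,-0.055,20,6.7,0,0,0,0,-0.055,24,8.1,0,0,0,0,-0.055,28.3,9.5,0,0,0,0,-0.055,28.3,9.5,0,0,0,0,-0.055]'

```text
clock: 11.27
position: [524.2, 305.5, 157.7]
tcp_rot: [-0.001, 0.678, 0.735, 0.0]
ft_force: [0.9, 0.6, -0.7]
opening: 41.2
finger_force: 29.8
```

```bash
python3 - <<'E'
from h import *
w=vision.get_image("wrist");im=w["pixels"].copy()
for p in [(-75,165,64),(-75,-165,64),(-69,153,62),(-69,-153,62),(45,153,72),(45,-153,72),(-69,153,6),(-69,-153,6)]:
    q=proj(w,fw(*p)); cv2.circle(im,tuple(int(round(v)) for v in q),3,(0,0,255),-1)
cv2.imwrite("pics/w5.png",im)
print(inc(fw(-14,110,70),down(94.4)),inc(fw(-14,110,31),down(94.4)))
E
```

```text
[-0.23, 0.07, 8.78, -0.06, -0.01, 0.24] [-0.23, 0.08, 12.68, -0.06, -0.01, 0.24]
```

View pics/w5.png

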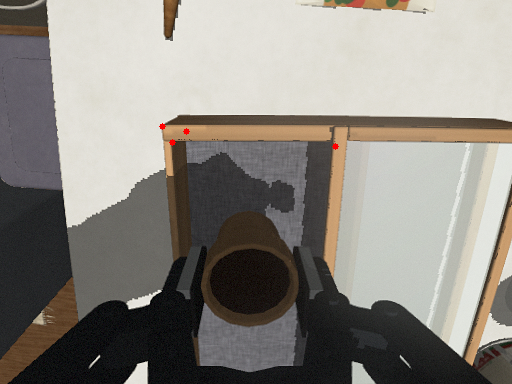

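Request:
send_rows --increments '[-0.2,0.1,4,0,0,0,-0.055,-0.2,0.1,8,0,0,0,-0.055,-0.2,0.1,10.5,0,0,0,-0.055,-0.2,0.1,12,0,0,0,-0.055,-0.2,0.1,12.5,0,0,0,-0.055,-0.2,0.1,12.8,0,0,0,-0.055,-0.2,0.1,12.8,0,0,0,-0.055]'

```text
clock: 11.9
position: [525.3, 297.9, 31.9]
tcp_rot: [0.0, 0.68, 0.734, 0.0]
ft_force: [1.0, 0.4, -1.2]
opening: 41.0
finger_force: 29.8
```

Request:
send_rows --increments '[0,0,0.2,0,0,0,-0.055,0,0,0.3,0,0,0,-0.055,0,0,0.3,0,0,0,-0.055]'

```text
clock: 12.15
position: [525.4, 298.4, 29.1]
tcp_rot: [0.0, 0.679, 0.734, 0.001]
ft_force: [-0.0, -0.1, -1.0]
opening: 40.6
finger_force: 29.8
```

Request:
send_rows --increments '[0,0,0.05,0,0,0,0.0,0,0,0.05,0,0,0,0.1,0,0,0.05,0,0,0,0.22,0,0,0.05,0,0,0,0.22,0,0,-3,0,0,0,0.22,0,0,-7,0,0,0,0.22,0,0,-11,0,0,0,0.22,0,0,-13,0,0,0,0.22]'

```text
clock: 12.82
position: [525.8, 298.7, 163.5]
tcp_rot: [0.001, 0.679, 0.734, 0.002]
ft_force: [0.6, 0.1, 0.4]
opening: 52.2
finger_force: 0.0
```

```bash
python3 - <<'E'
from h import *
w=vision.get_image("wrist"); cv2.imwrite("pics/w6.png",w["pixels"]); print(potfit(w))
print(inc((434,-278,165),down(90)))
b=vision.get_image("scene");print(potfit(b))
E
```

```text
[(0.57, [525.3, 297.2], np.float64(0.95))]
[-56.83, -13.68, -0.44, 0.38, -0.2, 4.42]
[(0.69, [461.9, -417.1], np.float64(0.77)), (0.57, [432.2, -275.3], np.float64(0.8)), (0.47, [423.6, -342.5], np.float64(0.82))]
```

View pics/w6.png

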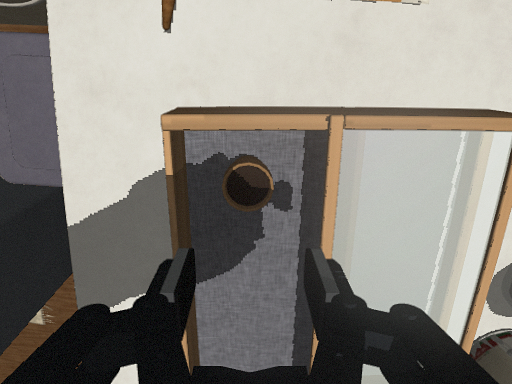

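Request:
send_rows --increments '[-56.83,-13.68,-0.44,0.38,-0.2,4.42,0.3,-56.83,-13.68,-0.44,0.38,-0.2,4.42,0.3,-56.83,-13.68,-0.44,0.38,-0.2,4.42,0.3,-56.83,-13.68,-0.44,0.38,-0.2,4.42,0.3,-56.83,-13.68,-0.44,0.38,-0.2,4.42,0.3,-56.83,-13.68,-0.44,0.38,-0.2,4.42,0.3,-56.83,-13.68,-0.44,0.38,-0.2,4.42,0.3,-56.83,-13.68,-0.44,0.38,-0.2,4.42,0.3]'

```text
clock: 13.68
position: [470.7, -32.6, 159.1]
tcp_rot: [-0.002, 0.707, 0.707, -0.004]
ft_force: [1.1, -0.3, -0.0]
opening: 55.6
finger_force: 0.0
```

```bash
python3 - <<'E'
from h import *
print(pose()[0],inc((435,-278,165),down(90)))
E
```

```text
[470.66415995 -32.56872074 159.08750066] [-24.54, -3.58, -0.47, -0.5, 0.21, 0.02]
```

Request:
send_rows --increments '[-24.54,-3.58,-0.47,0,0,0,0.3,-24.54,-3.58,-0.47,0,0,0,0.3,-24.54,-3.58,-0.47,0,0,0,0.3,-24.54,-3.58,-0.47,0,0,0,0.3,-24.54,-3.58,-0.47,0,0,0,0.3,-24.54,-3.58,-0.47,0,0,0,0.3,-24.54,-3.58,-0.47,0,0,0,0.3,-24.54,-3.58,-0.47,0,0,0,0.3]'

```text
clock: 14.35
position: [435.1, -277.7, 164.6]
tcp_rot: [-0.003, 0.708, 0.706, -0.004]
ft_force: [0.6, 0.1, 0.4]
opening: 55.5
finger_force: 0.0
```

```bash
python3 - <<'E'
from h import *
w=vision.get_image("wrist"); P=potfit(w);print(pose()[0],P)
for q in P: print(inc((q[1][0],q[1][1],21.5),down(90)))
E
```

```text
[ 435.91770292 -275.64824471  165.29564054] [(0.92, [435.1, -279.2], np.float64(0.91)), (0.91, [471.1, -412.9], np.float64(0.92)), (0.81, [421.5, -344.3], np.float64(0.93))]
[-0.32, 0.04, 14.38, -0.47, 0.13, -0.02]
[-13.69, 3.64, 14.38, -0.47, 0.13, -0.02]
[-6.83, -1.32, 14.41, -0.47, 0.13, -0.02]
```

Request:
send_rows --increments '[-0.15,0.05,4,0,0,0,0.3,-0.15,0.05,8,0,0,0,0.3,-0.15,0.05,12,0,0,0,0.3,-0.15,0.05,14,0,0,0,0.3,-0.15,0.05,14.3,0,0,0,0.3,-0.15,0.05,14.3,0,0,0,0.15,-0.15,0.05,14.3,0,0,0,0.0,-0.15,0.05,14.3,0,0,0,0.0]'

```text
clock: 15.12
position: [437.2, -278.5, 25.8]
tcp_rot: [0.001, 0.707, 0.707, -0.003]
ft_force: [0.5, -1.0, 0.5]
opening: 42.8
finger_force: 0.1
```

Request:
send_rows --increments '[0,0,0,0,0,0,-0.02,0,0,0,0,0,0,-0.035,0,0,0,0,0,0,-0.05,0,0,0,0,0,0,-0.05]'

```text
clock: 15.45
position: [437.1, -278.8, 25.7]
tcp_rot: [0.001, 0.707, 0.707, -0.003]
ft_force: [-0.0, 2.4, 7.7]
opening: 40.9
finger_force: 24.4
```

```bash
python3 - <<'E'
from h import *
print(pose()[0],inc(fw(-14,45,160),down(94.4)))
E
```

```text
[ 437.06465277 -278.8247979    25.70393199] [51.52, 9.22, -13.73, -0.21, 0.29, -4.4]
```

Request:
send_rows --increments '[0,0,-2,0,0,0,-0.055,0,0,-5,0,0,0,-0.055,0,0,-9,0,0,0,-0.055,0,0,-13.7,0,0,0,-0.055,4,0.4,-13.7,0,0,0,-0.055,8,0.8,-13.7,0,0,-1,-0.055,12,1.5,-13.7,0,0,-2,-0.055,16,2.2,-13.7,0,0,-3,-0.055]'

```text
clock: 16.12
position: [459.0, -116.5, 161.2]
tcp_rot: [-0.0, 0.689, 0.725, -0.003]
ft_force: [1.7, -0.3, -1.3]
opening: 41.0
finger_force: 28.5
```

```bash
python3 - <<'E'
from h import *
print(pose()[0],inc(fw(-14,45,160),down(94.4)))
E
```

```text
[ 459.04822616 -116.52421777  161.17000767] [34.95, 8.89, -0.06, -0.25, 0.23, -1.43]
```

Request:
send_rows --increments '[4,1,0,0,0,0,-0.055,8,2,0,0,0,0,-0.055,12,3,0,0,0,0,-0.055,16,4,0,0,0,-1.4,-0.055,20,5,0,0,0,-1.4,-0.055,24,6,0,0,0,-1.4,-0.055,28,7,0,0,0,-1.4,-0.055,32,8,0,0,0,-1.4,-0.055]'

```text
clock: 16.78
position: [522.2, 208.2, 159.2]
tcp_rot: [-0.001, 0.679, 0.734, -0.003]
ft_force: [0.9, -1.4, -0.4]
opening: 41.0
finger_force: 28.5
```

```bash
python3 - <<'E'
from h import *
print(pose()[0],inc(fw(-14,45,160),down(94.4)))
E
```

```text
[522.19356656 208.20954156 159.19337351] [2.82, 0.97, -0.09, -0.29, 0.16, 0.0]
```

Request:
send_rows --increments '[2.8,0.9,0,0,0,0,-0.055,2.8,0.9,0,0,0,0,-0.055,2.8,0.9,4,0,0,0,-0.055,2.8,0.9,8,0,0,0,-0.055,2.8,0.9,11,0,0,0,-0.055,2.8,0.9,12.4,0,0,0,-0.055,2.8,0.9,12.6,0,0,0,-0.055,2.8,0.9,12.6,0,0,0,-0.055]'

```text
clock: 17.45
position: [527.7, 233.7, 31.6]
tcp_rot: [-0.001, 0.68, 0.734, -0.004]
ft_force: [-0.2, 0.0, -0.8]
opening: 41.0
finger_force: 30.1
```

Request:
send_rows --increments '[0,0,0,0,0,0,-0.055,0,0,0.05,0,0,0,0.0,0,0,0.05,0,0,0,0.22,0,0,0.05,0,0,0,0.22,0,0,-3,0,0,0,0.22,0,0,-7,0,0,0,0.22,0,0,-11,0,0,0,0.22,0,0,-13,0,0,0,0.22]'

```text
clock: 18.12
position: [529.8, 235.0, 167.6]
tcp_rot: [0.0, 0.679, 0.734, -0.001]
ft_force: [0.2, 1.5, 0.4]
opening: 52.4
finger_force: 0.0
```

```bash
python3 - <<'E'
from h import *
w=vision.get_image("wrist"); print(pose()[0],potfit(w))
print(inc((421,-342,165),down(90)))
b=vision.get_image("scene");print(potfit(b))
E
```

```text
[530.78370834 235.40256129 170.2659913 ] [(0.8, [529.4, 231.1], np.float64(0.96)), (0.69, [525.4, 298.7], np.float64(0.96))]
[-56.72, -15.36, 0.27, 0.04, 0.03, 4.4]
[(0.7, [422.8, -343.5], np.float64(0.77)), (0.61, [469.6, -412.5], np.float64(0.92)), (0.38, [557.1, 253.7], np.float64(0.6)), (0.38, [525.5, 302.3], np.float64(0.41))]
```

Request:
send_rows --increments '[-56.72,-15.36,0.27,0,0,4.4,0.3,-56.72,-15.36,0.27,0,0,4.4,0.3,-56.72,-15.36,0.27,0,0,4.4,0.3,-56.72,-15.36,0.27,0,0,4.4,0.3,-56.72,-15.36,0.27,0,0,4.4,0.3,-56.72,-15.36,0.27,0,0,4.4,0.3,-56.72,-15.36,0.27,0,0,4.4,0.3,-56.72,-15.36,0.27,0,0,4.4,0.3]'

```text
clock: 18.98
position: [465.2, -94.6, 160.7]
tcp_rot: [-0.002, 0.707, 0.707, -0.004]
ft_force: [1.2, -0.5, -0.6]
opening: 55.6
finger_force: 0.0
```

```bash
python3 - <<'E'
from h import *
print(pose()[0],inc((421.5,-344,165),down(90)))
E
```

```text
[465.17097326 -94.56807469 160.71317432] [-24.94, -4.38, -0.31, -0.48, 0.19, 0.01]
```

Request:
send_rows --increments '[-24.94,-4.38,-0.3,0,0,0,0.3,-24.94,-4.38,-0.3,0,0,0,0.3,-24.94,-4.38,-0.3,0,0,0,0.3,-24.94,-4.38,-0.3,0,0,0,0.3,-24.94,-4.38,-0.3,0,0,0,0.3,-24.94,-4.38,-0.3,0,0,0,0.3,-24.94,-4.38,-0.3,0,0,0,0.3,-24.94,-4.38,-0.3,0,0,0,0.3]'

```text
clock: 19.65
position: [421.5, -343.9, 164.3]
tcp_rot: [-0.003, 0.708, 0.706, -0.004]
ft_force: [0.0, 0.7, 0.3]
opening: 55.7
finger_force: 0.0
```

```bash
python3 - <<'E'
from h import *
w=vision.get_image("wrist"); P=potfit(w);print(pose()[0],P)
for q in P: print(inc((q[1][0],q[1][1],21.5),down(90)))
E
```

```text
[ 422.43388042 -341.63514412  165.12209707] [(0.95, [421.2, -344.6], np.float64(0.95)), (0.85, [470.8, -413.7], np.float64(0.69))]
[-0.27, -0.01, 14.36, -0.46, 0.12, -0.03]
[-7.17, 4.96, 14.34, -0.46, 0.12, -0.03]
```

Request:
send_rows --increments '[-0.1,-0.1,4,0,0,0,0.3,-0.1,-0.1,8,0,0,0,0.3,-0.1,-0.1,12,0,0,0,0.3,-0.1,-0.1,14,0,0,0,0.3,-0.1,-0.1,14.4,0,0,0,0.3,-0.1,-0.1,14.4,0,0,0,0.15,-0.1,-0.1,14.4,0,0,0,0.0,-0.1,-0.1,14.4,0,0,0,0.0]'

```text
clock: 20.42
position: [422.2, -344.1, 24.6]
tcp_rot: [0.001, 0.707, 0.707, -0.003]
ft_force: [0.4, -0.1, 0.8]
opening: 43.0
finger_force: 0.1
```

Request:
send_rows --increments '[0,0,0,0,0,0,-0.02,0,0,0,0,0,0,-0.035,0,0,0,0,0,0,-0.05,0,0,0,0,0,0,-0.052]'

```text
clock: 20.75
position: [422.0, -344.5, 24.6]
tcp_rot: [0.001, 0.707, 0.707, -0.003]
ft_force: [-0.4, 2.1, 7.3]
opening: 41.3
finger_force: 26.4
```

```bash
python3 - <<'E'
from h import *
print(pose()[0],inc(fw(-14,-20,160),down(94.4)))
E
```

```text
[ 421.96174083 -344.46494312   24.58005948] [51.6, 11.22, -13.87, -0.22, 0.31, -4.4]
```

Request:
send_rows --increments '[0,0,-2,0,0,0,-0.055,0,0,-5,0,0,0,-0.055,0,0,-9,0,0,0,-0.055,0,0,-13.8,0,0,0,-0.055,4,0.4,-13.8,0,0,0,-0.055,8,0.8,-13.8,0,0,-1,-0.055,12,1.5,-13.8,0,0,-2,-0.055,16,2.2,-13.8,0,0,-3,-0.055]'

```text
clock: 21.42
position: [444.0, -182.1, 161.0]
tcp_rot: [0.0, 0.689, 0.725, -0.003]
ft_force: [1.0, 1.2, -0.4]
opening: 41.1
finger_force: 28.9
```

```bash
python3 - <<'E'
from h import *
print(pose()[0],inc(fw(-14,-20,160),down(94.4)))
E
```

```text
[ 443.97045073 -182.11646301  160.95033531] [34.92, 10.89, -0.1, -0.26, 0.24, -1.43]
```

Request:
send_rows --increments '[4,1.2,0,0,0,0,-0.055,8,2.4,0,0,0,0,-0.055,12,3.7,0,0,0,0,-0.055,16,5,0,0,0,-1.4,-0.055,20,6.2,0,0,0,-1.4,-0.055,24,7.5,0,0,0,-1.4,-0.055,28,8.7,0,0,0,-1.4,-0.055,32,10,0,0,0,-1.4,-0.055]'

```text
clock: 22.08
position: [526.7, 141.9, 159.0]
tcp_rot: [-0.001, 0.679, 0.734, -0.003]
ft_force: [1.8, -0.3, -0.6]
opening: 40.7
finger_force: 28.9
```

```bash
python3 - <<'E'
from h import *
print(pose()[0],inc(fw(-14,-20,160),down(94.4)))
E
```

```text
[526.69449559 141.86155087 158.99729252] [2.97, 1.03, -0.11, -0.29, 0.17, 0.0]
```

Request:
send_rows --increments '[2.9,0.9,0,0,0,0,-0.055,2.9,0.9,0,0,0,0,-0.055,2.9,0.9,4,0,0,0,-0.055,2.9,0.9,8,0,0,0,-0.055,2.9,0.9,11,0,0,0,-0.055,2.9,0.9,12.4,0,0,0,-0.055,2.9,0.9,12.7,0,0,0,-0.055,2.9,0.9,12.7,0,0,0,-0.055]'

```text
clock: 22.75
position: [531.9, 168.3, 30.2]
tcp_rot: [-0.001, 0.679, 0.734, -0.004]
ft_force: [0.2, -0.2, -0.8]
opening: 40.5
finger_force: 30.2
```

Request:
send_rows --increments '[0,0,0,0,0,0,-0.055,0,0,0,0,0,0,-0.055]'

```text
clock: 22.92
position: [533.0, 168.7, 31.8]
tcp_rot: [-0.001, 0.68, 0.734, -0.003]
ft_force: [0.2, 0.4, -1.4]
opening: 41.2
finger_force: 30.2
```

Request:
send_rows --increments '[0,0,0.1,0,0,0,-0.055,0,0,0.1,0,0,0,0.0,0,0,0.1,0,0,0,0.22,0,0,0.1,0,0,0,0.22,0,0,-3,0,0,0,0.22,0,0,-7,0,0,0,0.22,0,0,-11,0,0,0,0.22,0,0,-13,0,0,0,0.22]'

```text
clock: 23.58
position: [534.2, 169.5, 165.8]
tcp_rot: [0.0, 0.679, 0.734, -0.001]
ft_force: [0.6, 1.0, 2.0]
opening: 51.8
finger_force: 0.0
```

```bash
python3 - <<'E'
from h import *
w=vision.get_image("wrist"); print(pose()[0],potfit(w))
print(inc((468,-412,165),down(90)))
b=vision.get_image("scene");print(potfit(b))
E
```

```text
[535.13438193 169.83851479 168.52205863] [(0.86, [524.8, 300.4], np.float64(0.98)), (0.79, [533.5, 166.5], np.float64(0.97)), (0.6, [529.6, 231.9], np.float64(0.98))]
[-57.49, -11.14, 0.15, 0.03, 0.09, 4.4]
[(0.64, [557.8, 255.2], np.float64(0.39)), (0.59, [540.2, 321.9], np.float64(0.31)), (0.52, [553.2, 189.8], np.float64(0.28)), (0.48, [472.7, -411.2], np.float64(0.86))]
```

Request:
send_rows --increments '[-57.49,-11.14,0.15,0,0,4.4,0.3,-57.49,-11.14,0.15,0,0,4.4,0.3,-57.49,-11.14,0.15,0,0,4.4,0.3,-57.49,-11.14,0.15,0,0,4.4,0.3,-57.49,-11.14,0.15,0,0,4.4,0.3,-57.49,-11.14,0.15,0,0,4.4,0.3,-57.49,-11.14,0.15,0,0,4.4,0.3,-57.49,-11.14,0.15,0,0,4.4,0.3]'

```text
clock: 24.45
position: [493.7, -163.7, 159.8]
tcp_rot: [-0.002, 0.707, 0.707, -0.004]
ft_force: [1.2, -0.2, 0.1]
opening: 55.0
finger_force: 0.0
```

```bash
python3 - <<'E'
from h import *
print(pose()[0],inc((470,-413,165),down(90)))
E
```

```text
[ 493.7157407  -163.65394939  159.75394451] [-24.94, -2.38, -0.43, -0.49, 0.17, 0.0]
```

Request:
send_rows --increments '[-24.94,-2.38,-0.4,0,0,0,0.3,-24.94,-2.38,-0.4,0,0,0,0.3,-24.94,-2.38,-0.4,0,0,0,0.3,-24.94,-2.38,-0.4,0,0,0,0.3,-24.94,-2.38,-0.4,0,0,0,0.3,-24.94,-2.38,-0.4,0,0,0,0.3,-24.94,-2.38,-0.4,0,0,0,0.3,-24.94,-2.38,-0.4,0,0,0,0.3]'

```text
clock: 25.12
position: [469.9, -412.9, 163.6]
tcp_rot: [-0.003, 0.708, 0.706, -0.004]
ft_force: [0.6, 0.4, 0.6]
opening: 55.5
finger_force: 0.0
```

```bash
python3 - <<'E'
from h import *
w=vision.get_image("wrist"); P=potfit(w);print(pose()[0],P)
for q in P: print(inc((q[1][0],q[1][1],21.5),down(90)))
E
```

```text
[ 470.88658841 -410.67696759  164.93391181] [(0.86, [471.3, -414.7], np.float64(0.92))]
[-0.38, 0.16, 14.34, -0.47, 0.11, -0.02]
```

Request:
send_rows --increments '[-0.2,0.05,4,0,0,0,0.3,-0.2,0.05,8,0,0,0,0.3,-0.2,0.05,12,0,0,0,0.3,-0.2,0.05,14,0,0,0,0.3,-0.2,0.05,14.4,0,0,0,0.3,-0.2,0.05,14.4,0,0,0,0.15,-0.2,0.05,14.4,0,0,0,0.0,-0.2,0.05,14.4,0,0,0,0.0]'

```text
clock: 25.88
position: [472.1, -414.3, 25.1]
tcp_rot: [0.001, 0.707, 0.707, -0.003]
ft_force: [-0.4, 0.7, 0.3]
opening: 43.3
finger_force: 0.1
```

Request:
send_rows --increments '[0,0,0,0,0,0,-0.02,0,0,0,0,0,0,-0.035,0,0,0,0,0,0,-0.05,0,0,0,0,0,0,-0.052]'

```text
clock: 26.22
position: [471.9, -414.6, 25.0]
tcp_rot: [0.001, 0.707, 0.707, -0.003]
ft_force: [-1.4, 2.0, 8.0]
opening: 41.2
finger_force: 26.4
```

```bash
python3 - <<'E'
from h import *
print(pose()[0],inc(fw(-14,-85,160),down(94.4)))
E
```

```text
[ 471.88489399 -414.57495119   24.98442101] [52.12, 6.73, -13.83, -0.21, 0.33, -4.4]
```

Request:
send_rows --increments '[0,0,-2,0,0,0,-0.055,0,0,-5,0,0,0,-0.055,0,0,-9,0,0,0,-0.055,0,0,-13.8,0,0,0,-0.055,4,0,-13.8,0,0,0,-0.055,8,0,-13.8,0,0,-1,-0.055,12,0.2,-13.8,0,0,-2,-0.055,16,0.5,-13.8,0,0,-3,-0.055]'

```text
clock: 26.88
position: [476.6, -252.2, 161.1]
tcp_rot: [-0.0, 0.688, 0.725, -0.003]
ft_force: [0.2, 0.5, -0.3]
opening: 40.6
finger_force: 28.9
```

```bash
python3 - <<'E'
from h import *
print(pose()[0],inc(fw(-14,-85,160),down(94.4)))
E
```

```text
[ 476.64561315 -252.1942375   161.14092975] [35.59, 8.16, -0.08, -0.27, 0.25, -1.42]
```

Request:
send_rows --increments '[4,0.8,0,0,0,0,-0.055,8,1.6,0,0,0,0,-0.055,12,2.5,0,0,0,0,-0.055,16,3.5,0,0,0,-1.4,-0.055,20,4.5,0,0,0,-1.4,-0.055,24,5.4,0,0,0,-1.4,-0.055,28,6.3,0,0,0,-1.4,-0.055,32,7.2,0,0,0,-1.4,-0.055]'

```text
clock: 27.55
position: [532.1, 72.1, 159.5]
tcp_rot: [-0.0, 0.679, 0.734, -0.003]
ft_force: [1.0, -0.3, -1.3]
opening: 40.8
finger_force: 28.9
```

```bash
python3 - <<'E'
from h import *
print(pose()[0],inc(fw(-14,-85,160),down(94.4)))
E
```

```text
[532.10651453  72.07472949 159.46516264] [3.47, 1.02, -0.07, -0.27, 0.18, -0.0]
```

Request:
send_rows --increments '[3.4,0.9,0,0,0,0,-0.055,3.4,0.9,0,0,0,0,-0.055,3.4,0.9,4,0,0,0,-0.055,3.4,0.9,8,0,0,0,-0.055,3.4,0.9,11,0,0,0,-0.055,3.4,0.9,12.4,0,0,0,-0.055,3.4,0.9,12.8,0,0,0,-0.055,3.4,0.9,12.8,0,0,0,-0.055]'

```text
clock: 28.22
position: [536.9, 103.8, 29.9]
tcp_rot: [-0.001, 0.68, 0.734, -0.004]
ft_force: [0.3, 1.1, 0.6]
opening: 41.0
finger_force: 29.9
```

Request:
send_rows --increments '[0,0,0,0,0,0,-0.055,0,0,0,0,0,0,-0.055]'

```text
clock: 28.38
position: [537.9, 104.0, 30.8]
tcp_rot: [-0.001, 0.68, 0.734, -0.003]
ft_force: [0.1, -0.2, -1.4]
opening: 40.8
finger_force: 29.9
```

Request:
send_rows --increments '[0,0,0.05,0,0,0,-0.055,0,0,0.05,0,0,0,0.0,0,0,0.05,0,0,0,0.22,0,0,0.05,0,0,0,0.22,0,0,-3,0,0,0,0.22,0,0,-7,0,0,0,0.22,0,0,-11,0,0,0,0.22,0,0,-15,0,0,0,0.22]'

```text
clock: 29.05
position: [538.0, 104.6, 181.8]
tcp_rot: [-0.001, 0.679, 0.734, -0.004]
ft_force: [0.5, 0.8, -0.4]
opening: 52.0
finger_force: 0.0
```

```bash
python3 - <<'E'
from h import *
w=vision.get_image("wrist"); print(pose()[0],potfit(w))
t=vision.get_image("top");b=vision.get_image("scene")
for i in (t,b):
  for q in models.look_for(i,"pot_1"): print(round(q["p"],2),onz(i,q["at"],35).round())
print(inc((571.5,9,190),down(4.4)),ctrl.sense()["joint_pos"])
m=np.hstack([cv2.resize(w["pixels"],(400,300)),cv2.resize(b["pixels"][140:270,180:380],(400,300))]);cv2.imwrite("pics/m7.png",m)
E
```

```text
[540.18816749 105.04046643 190.52399685] [(0.86, [533.7, 167.9], np.float64(0.96)), (0.66, [529.3, 233.2], np.float64(0.97)), (0.66, [538.5, 102.6], np.float64(0.97))]
0.6 [531. 242.  35.]
0.46 [534. 315.  35.]
0.33 [649. 280.  35.]
0.51 [545. 109.  35.]
0.5 [547. 177.  35.]
0.47 [510. 286.  35.]
0.46 [534. 246.  35.]
[-9.79, 2.6, -1.1, -0.22, 0.53, 90.0] [ 0.193216    0.07762281  0.06464456  1.56651292 -0.0024289   1.68723932]
```

View pics/m7.png

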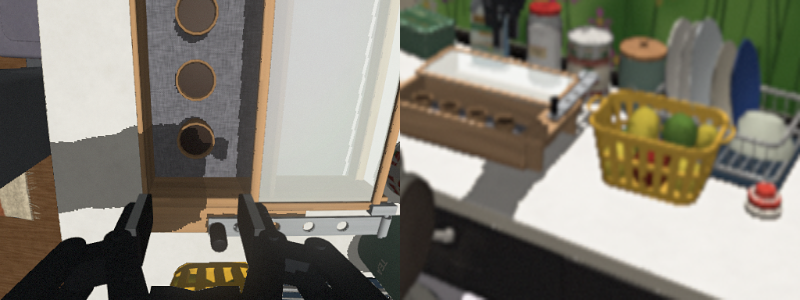

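Request:
send_rows --increments '[-9.8,2.6,0,0,0,90,0.2,-9.8,2.6,0,0,0,90,0.2,-9.8,2.6,0,0,0,90,0.2,-9.8,2.6,0,0,0,90,0.2,-9.8,2.6,0,0,0,90,0.2,-9.8,2.6,0,0,0,90,0.2,-9.8,2.6,0,0,0,90,0.2,-9.8,2.6,0,0,0,90,0.2]'

```text
clock: 30.02
position: [571.1, 8.8, 178.2]
tcp_rot: [0.0, 0.949, 0.315, -0.005]
ft_force: [0.1, 0.4, 0.4]
opening: 51.5
finger_force: 0.0
```

```bash
python3 - <<'E'
from h import *
print(pose()[0],inc((571.5,10.8,190),down(4.4)))
E
```

```text
[571.14113511   8.76332494 178.22522609] [0.14, -0.14, -1.18, 0.01, 0.6, 32.33]
```

Request:
send_rows --increments '[0.14,-0.14,0,0,0.6,32.3,0.2,0.14,-0.14,0,0,0.6,32.3,0.2,0.14,-0.14,0,0,0.6,32.3,0.2,0.14,-0.14,0,0,0.6,32.3,0.2,0.14,-0.14,0,0,0.6,32.3,0.2,0.14,-0.14,0,0,0.6,32.3,0.2,0.14,-0.14,0,0,0.6,32.3,0.2]'

```text
clock: 30.6
position: [571.6, 10.9, 178.8]
tcp_rot: [0.0, 0.999, 0.043, 0.0]
ft_force: [0.4, 0.5, 0.8]
opening: 51.4
finger_force: 0.0
```

```bash
python3 - <<'E'
from h import *
w=vision.get_image("wrist")
print(pose()[0],inc((571.3,11.5,82.5),down(4.4)))
g=cv2.cvtColor(w["pixels"],cv2.COLOR_BGR2GRAY)
q=proj(w,(571.3,11,106)); c=g[int(q[1])-40:int(q[1])+30,int(q[0])-35:int(q[0])+35]
ys,xs=np.nonzero(c<45); print(q,xs.min()-35+int(q[0]),xs.max()-35+int(q[0]),ys.min()-40+int(q[1]),ys.max()-40+int(q[1]))
for n in ("stay","stay_knob"): 
  for k in models.look_for(w,n): print(k)
cv2.imwrite("pics/w8.png",w["pixels"][100:300,130:390])
E
```

```text
[571.69986403  10.87856513 179.10918109] [-0.05, -0.07, 9.66, 0.01, -0.08, 0.55]
[248.1983863  207.69487878] 236 261 184 218
{'at': [250.4, 100.7], 'p': 0.8}
{'at': [245.3, 101.2], 'p': 0.73}
```

View pics/w8.png

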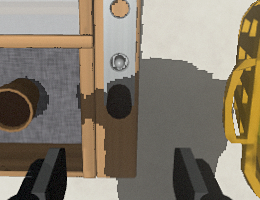

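Request:
send_rows --increments '[-0.05,-0.05,4,0,0,0.5,0.2,-0.05,-0.05,7.5,0,0,0.5,0.2,-0.05,-0.05,9.4,0,0,0.5,0.2,-0.05,-0.05,9.6,0,0,0.5,0.2,-0.05,-0.05,9.6,0,0,0.5,-0.4,-0.05,-0.05,9.6,0,0,0.5,-0.55,-0.05,-0.05,9.6,0,0,0.5,-0.62,-0.05,-0.05,9.6,0,0,0.5,-0.62]'

```text
clock: 31.42
position: [572.9, 11.5, 86.3]
tcp_rot: [0.0, 0.999, 0.038, 0.003]
ft_force: [-1.2, 0.4, 3.2]
opening: 16.9
finger_force: 27.1
```

Request:
send_rows --increments '[0,0,0,0,0,0,-0.8,0,0,0,0,0,0,-0.8]'

```text
clock: 31.58
position: [572.9, 11.4, 86.3]
tcp_rot: [0.0, 0.999, 0.038, 0.003]
ft_force: [-0.1, 1.3, 5.8]
opening: 15.4
finger_force: 58.4
```

```bash
python3 - <<'E'
from h import *
b=pose()[0]; s=ctrl.sense();print(b,s["ft_force"],s["opening"])
arc(b,[0]*7,[.04,.08,.12,.16,.2,.24,.28],0,th_now=0)
E
```

```text
[572.89489584  11.43729814  86.26379517] [-0.07973791  1.29113639  5.81819222] 15.429753354504527
[0.07, 0.0, -0.78, 0.0, -2.29, 0.0]
[0.16, 0.0, -1.55, 0.0, -4.58, 0.0]
[0.29, 0.0, -2.32, 0.0, -6.88, 0.0]
[0.45, 0.0, -3.09, 0.0, -9.17, 0.0]
[0.64, 0.0, -3.85, 0.0, -11.46, 0.0]
[0.86, 0.0, -4.6, 0.0, -13.75, 0.0]
[1.11, 0.0, -5.34, 0.0, -16.04, 0.0]
```

Request:
send_rows --increments '[0.07,0,-0.78,0,-2.3,0,-0.8,0.16,0,-1.55,0,-4.6,0,-0.8,0.29,0,-2.32,0,-6.9,0,-0.8,0.45,0,-3.09,0,-9.2,0,-0.8,0.64,0,-3.85,0,-11.5,0,-0.8,0.86,0,-4.6,0,-13.75,0,-0.8,1.11,0,-5.34,0,-16,0,-0.8,1.11,0,-5.34,0,-16,0,-0.8]'

```text
clock: 32.25
position: [583.9, 12.3, 138.2]
tcp_rot: [0.005, 0.99, 0.037, -0.138]
ft_force: [-1.5, 0.5, 0.8]
opening: 15.3
finger_force: 58.6
```

```bash
python3 - <<'E'
from h import *
b=pose()[0]; print(b)
arc((453.3,2.2,86.3),[105,90,75,60,50,40,40],[.28]*7,0,th_now=.28)
E
```

```text
[583.85624021  12.31605097 138.16095723]
[-1.5, 0.01, 0.26, 0.0, -0.0, 0.0]
[-2.95, 0.01, 0.67, 0.0, -0.0, 0.0]
[-4.39, 0.01, 1.08, 0.0, -0.0, 0.0]
[-5.83, 0.02, 1.5, 0.0, -0.0, 0.0]
[-6.79, 0.02, 1.77, 0.0, -0.0, 0.0]
[-7.75, 0.02, 2.04, 0.0, -0.0, 0.0]
[-7.75, 0.02, 2.04, 0.0, -0.0, 0.0]
```

Request:
send_rows --increments '[-1.5,0,0.3,0,0,0,-0.8,-2.95,0,0.7,0,0,0,-0.8,-4.39,0,1.1,0,0,0,-0.8,-5.83,0,1.5,0,0,0,-0.8,-6.79,0,1.8,0,0,0,-0.8,-7.75,0,2.05,0,0,0,-0.8,-7.75,0,2.05,0,0,0,-0.8,-7.75,0,2.05,0,0,0,-0.8]'

```text
clock: 32.92
position: [502.5, 6.0, 139.6]
tcp_rot: [0.005, 0.99, 0.037, -0.137]
ft_force: [-2.0, -1.5, 0.6]
opening: 15.8
finger_force: 58.7
```

```bash
python3 - <<'E'
from h import *
b=pose()[0]; print(b)
arc((453.3,2.2,86.3),[40]*5,[.24,.21,.18,.15,.13],0,th_now=.28)
E
```

```text
[502.54238431   6.02829787 139.57996344]
[0.09, 0.0, 0.73, 0.0, 2.29, 0.0]
[0.09, 0.0, 1.31, 0.0, 4.01, 0.0]
[0.1, 0.0, 1.9, 0.0, 5.73, 0.0]
[0.13, 0.0, 2.48, 0.0, 7.45, 0.0]
[0.16, 0.0, 2.87, 0.0, 8.59, 0.0]
```

Request:
send_rows --increments '[0.09,0,0.73,0,2.3,0,-0.8,0.09,0,1.31,0,4,0,-0.8,0.1,0,1.9,0,5.7,0,-0.8,0.13,0,2.48,0,7.45,0,-0.8,0.16,0,2.87,0,8.6,0,-0.8,0.16,0,2.87,0,8.6,0,-0.8]'

```text
clock: 33.42
position: [496.8, 5.6, 110.7]
tcp_rot: [0.003, 0.997, 0.037, -0.062]
ft_force: [2.0, -1.1, -1.6]
opening: 15.8
finger_force: 58.6
```

```bash
python3 - <<'E'
from h import *
b=pose()[0]; print(b)
w=vision.get_image("wrist"); cv2.imwrite("pics/w9.png",cv2.resize(w["pixels"][0:200,150:350],(600,600)))
arc((453.3,2.2,85.8),[40]*7,[.11,.09,.07,.05,.03,.01,0],0,th_now=.13)
E
```

```text
[496.75332557   5.59445633 110.73072105]
[-0.08, 0.0, 0.41, 0.0, 1.15, 0.0]
[-0.09, 0.0, 0.8, 0.0, 2.29, 0.0]
[-0.09, 0.0, 1.2, 0.0, 3.44, 0.0]
[-0.09, 0.0, 1.59, 0.0, 4.58, 0.0]
[-0.08, 0.0, 1.98, 0.0, 5.73, 0.0]
[-0.06, 0.0, 2.37, 0.0, 6.88, 0.0]
[-0.05, 0.0, 2.56, 0.0, 7.45, 0.0]
```

View pics/w9.png

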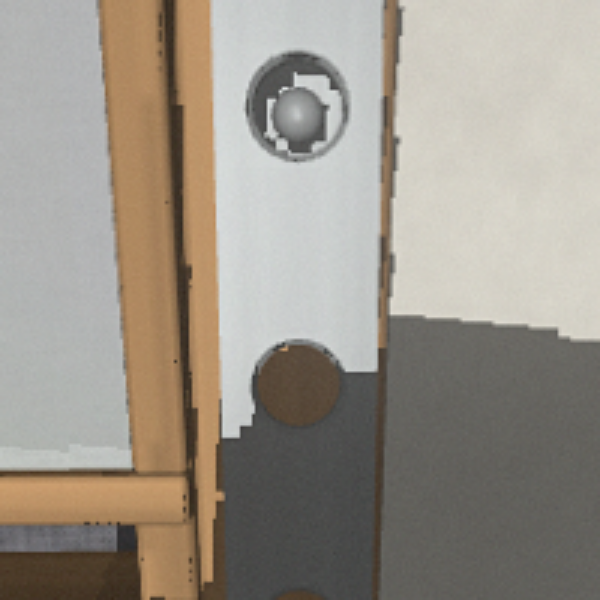

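Request:
send_rows --increments '[-0.05,0,0.41,0,1.15,0,-0.8,-0.09,0,0.8,0,2.3,0,-0.8,-0.09,0,1.2,0,3.4,0,-0.8,-0.09,0,1.2,0,3.4,0,-0.8]'

```text
clock: 33.8
position: [494.4, 5.4, 99.0]
tcp_rot: [0.001, 0.999, 0.037, -0.033]
ft_force: [1.7, -0.5, 0.2]
opening: 15.5
finger_force: 58.7
```

```bash
python3 - <<'E'
from h import *
print(pose()[0]);arc((453.3,2.2,85.9),[40]*4,[.05,.03,.01,0],0,th_now=.07)
E
```

```text
[494.41495125   5.39709858  99.04754594]
[-0.02, 0.0, 0.34, 0.0, 1.15, 0.0]
[-0.03, 0.0, 0.73, 0.0, 2.29, 0.0]
[-0.04, 0.0, 1.12, 0.0, 3.44, 0.0]
[-0.04, 0.0, 1.32, 0.0, 4.01, 0.0]
```

Past the pin tip (θ≈0.067, no contact force); lowering fully.

Request:
send_rows --increments '[-0.02,0,0.34,0,1.15,0,-0.8,-0.03,0,0.73,0,2.3,0,-0.8,-0.04,0,1.12,0,3.4,0,-0.8,-0.04,0,1.3,0,4,0,-0.8,-0.04,0,1.3,0,4,0,-0.8]'

```text
clock: 34.22
position: [493.3, 5.3, 86.7]
tcp_rot: [0.0, 0.999, 0.038, 0.002]
ft_force: [1.9, -0.3, -0.8]
opening: 15.2
finger_force: 58.9
```

Request:
send_rows --increments '[0,0,0,0,0,0,-0.4,0,0,0,0,0,0,0,0,0,0,0,0,0,0.2,0,0,0,0,0,0,0.2,0,0,-3,0,0,0,0.2,0,0,-7,0,0,0,0.2,0,0,-11,0,0,0,0.2,0,0,-13,0,0,0,0.2]'

```text
clock: 34.88
position: [493.2, 5.5, 220.9]
tcp_rot: [0.0, 0.999, 0.038, 0.004]
ft_force: [1.4, -0.2, 0.9]
opening: 51.4
finger_force: 0.0
```

Request:
send_rows --increments '[-4,2,-3,0,0,0,0.2,-8,4,-3,0,0,0,0.2,-8,8,-3,0,0,0,0.2,-8,12,-3,0,0,0,0.2,-8,16,-3,0,0,0,0.2,-8,20,-3,0,0,0,0.2,-8,20,-3,0,0,0,0.2]'

```text
clock: 35.47
position: [427.4, -205.5, 245.3]
tcp_rot: [0.001, 0.999, 0.035, 0.001]
ft_force: [0.8, 0.5, 0.0]
opening: 51.3
finger_force: 0.0
```

```bash
python3 - <<'E'
from h import *
t=vision.get_image("top");b=vision.get_image("scene")
m=np.hstack([cv2.resize(t["pixels"][110:250,150:290],(400,400)),cv2.resize(b["pixels"][140:260,180:300],(400,400))]);cv2.imwrite("pics/m10.png",m); print(pose()[0])
E
```

```text
[ 427.33474886 -201.31119788  245.65755513]
```

View pics/m10.png

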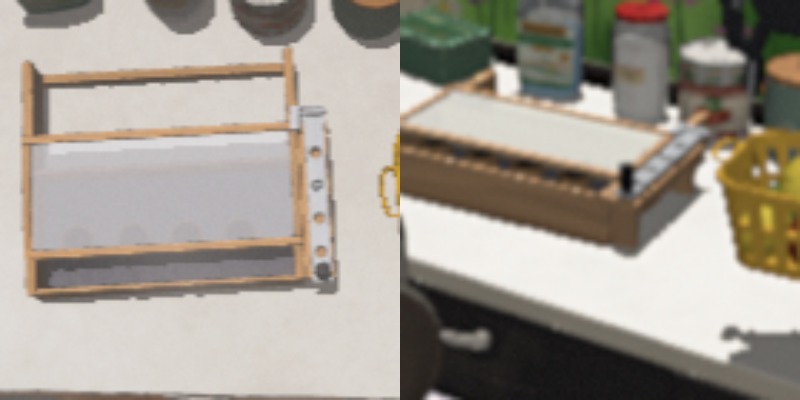

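The stay lies flat with the pin in the second hole, and four pots show evenly in a row under the cover.

```bash
python3 -c "
from station import ctrl
print(ctrl.finish_job())"
```

```text
the job is handed in; nothing more can be done
None
```

The job is done and handed in: the four pots that were present stand upright in the cold frame, and the stay's second hole from the hinge is over the pin, leaving the cover about 40 mm ajar.

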